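Lock the goldsmith's stock box

TASK

Lock the green stock box: push the finger posts of the brass disc round until its slot lines up with the steel bolt, then push the bolt by its red thumb tab through the disc and fully home in the keeper. Nothing needs to be picked up; leave the ring case, jar, ring stand and screwdriver where they are.

Things in the scene. Friction and masses are not known exactly. Their poses are not given: they have to be found in the camera images.
- goldbox: Green steel stock box, fixed to the bench, 160 x 260 mm, its dark flat lid 70 mm above the bench. Origin: centre of its underside, z up; its +y is the way the bolt is pushed to lock. Bolt, disc and keeper lie on its centre line x = 0. Two dark grey rails flank the bolt from y = -125 to +7 mm, 28 mm wide over both, tops 84 mm above the bench.
- keeper (a point): Centre of the top of the steel keeper, a staple 33 mm wide and 12 mm thick on the box, at its y = +91 mm, top 94 mm above the bench. The bolt's nose ends up through it.
- disc_mid (a point): Centre of the brass disc's upper face, 89 mm above the bench, at y = +45 mm of the box. The disc lies flat, 64 mm in diameter, turns about the vertical without stops and stays where left (about 3 N at a post). An open slot 16 mm wide with flared mouths crosses its whole diameter along this frame's y; two finger posts stand on its x axis.
- post_a (a point): Centre of the top of one of the disc's two black finger posts: 12 mm in diameter, 29 mm tall above the disc's face (top 118 mm above the bench), 22 mm from the disc's axis, at right angles to the slot.
- post_b (a point): The same for the other post, opposite the first.
- bolt_tab (a point): Centre of the rear face of the bolt's red thumb tab: push here towards +y of this frame (= the box's). Tab 26 mm wide, 12 mm thick, from 86 to 116 mm above the bench. The steel bolt is 11 mm wide, 10 mm high, its tapered nose 110 mm ahead of this face; it lies level with the slot, so the disc's rim blocks it unless the slot is in line.
- lock_disc (a joint): Angle of the disc in rad, anticlockwise from above. The slot is in line with the bolt at 0 and at every half turn (3.14, -3.14); it starts between 0.5 and 2.64. With the bolt through, about 0.08 rad of play is left; the tapered nose centres the disc if it is up to about 0.15 rad off.
- bolt (a joint): Travel of the bolt in m towards the box's +y: about 0 to 0.012 at the start, 0.104 against its end stop (fully home). It slides with about 3 N of friction and stays where it is left; the nose reaches the disc's rim at about 0.014.
- ring_case: Dark blue ring case, a 40 mm cube-like box 36 mm tall, standing loose on the lid beside the bolt, on the box's +x side. Origin: centre of its underside. Leave it alone.
- flux_jar: Amber jar with a black cap, 48 mm in diameter, 75 mm tall, standing on the bench beside the box on its +x side. Origin: centre of its underside. Leave it alone.
- ring_stand: Wooden ring cone on a round foot 56 mm in diameter, 85 mm tall, on the bench on the box's +x side. Origin: centre of its underside. Leave it alone.
- driver: Screwdriver with orange handle, 160 mm long, 26 mm thick, lying on the bench on the box's -x side. Origin: middle of its length, at the underside. Leave it alone.

How it is judged:
By the outcome, as a careful person would: the job done as asked, in the order asked, and still so for the second after the job is handed in, with the robot touching nothing.
It also fails if it takes over 51 s, if anything falls off the work surface, if the arm or the gripper's body presses on something with over 40 N, if the wrist force passes 120 N, or if a joint passes its speed limit or range.

ROBOT

A 7-joint arm with a two-finger parallel gripper is mounted at the origin on the work surface. World frame = base frame: x ahead of the robot, y to its left, z up, the work surface at z = 0. Lengths are in mm, angles in rad, forces in N, time in s.
With the tool pointing down it reaches from about 425 to 925 mm from the base axis. Payload 6.8 kg.
Tool frame: the origin (TCP) lies at the very end of the fingers, on their centre line; the grasp point (between the pads) lies 19 mm behind it; z points along the fingers, y is the direction in which the jaws open and shut (so a half turn about z gives the same grasp; the last joint's range is limited). The gripper opens to 85 mm and grips with 20 to 120 N. Pads are 22 mm wide; open, the fingers measure 114 mm over their backs; the gripper's body (76 mm by 85 mm) begins 54 mm behind the grasp point. The pads swing forward as they close: fully open they stand 13 mm farther back than shut.
Start: joints at [1.239, 0.477, 0.022, 1.555, -0.011, 1.109, -0.083], TCP at [149.815, -658.181, 231.308] pointing down, gripper open.
Joint ranges: [-2.96, 2.96], [-0.34, 2.1], [-1.41, 1.46], [0.24, 2.44], [-1.37, 4.51], [0.17, 1.92], [-2.96, 2.96]. Speed limits (rad/s): [2.39, 2.39, 3.14, 3.14, 3.14, 3.14, 3.14].

INTERFACE

Orientations are given as a 3x3 rotation matrix whose columns are the frame's x, y, z axes.
In Python, from plant import manip gives the robot as it stands.
- The arm moves only by the shell command python3 -m crank 'ROWS' [OPENING] [FORCE]. ROWS is JSON, a list of rows, each an object with "delta_pos": the shift along the world's x, y, z in mm, a list of three; "turn": the turn about the world's z in degrees. A call has 1 to 12 rows; each row is the pose to reach, as a shift and turn from the pose measured when the call began; what a row does not reach only later rows make up. A row lasts 1/12 s, in which the tool goes at most 41.7 mm and 7.16 degrees, less where a joint would pass 70% of its speed; a pose out of reach is approached as far as the arm can. A call with a gripper value outside its range is refused whole. OPENING is the finger opening in mm, from 0 to 85.4, set as the call begins (- or left out, the last holds). The fingers move at their own pace and stop on an object; FORCE is the grip in N (left out, the last holds). Time passes only in rows, so rows that repeat a pose let the fingers close. It gives the time, the measured TCP pose, the force and the opening at its end, in the units of the state.
- manip.get_obs(): the state, without advancing time (a new reading comes with each control period).
- manip.get_image(name): name is "scene" or "side" or "wrist"; returns the picture (480x640x3 uint8, red, green, blue); there is no depth.
- manip.get_calibration(name): a dict with "K" (3x3 intrinsics, pixels), "R" (3x3) and "t" (3): a world point X has camera coordinates R X + t. Camera axes: x right, y down, z forward; pixel columns grow to the right and rows downward; lengths in mm; the calibration is good to about 2 mm. The wrist camera is an equidistant fisheye: a pixel r from the principal point sees the ray r / f radians off the axis. A picture is of the moment at which its call begins: read the wrist's pose just before it. get_calibration takes no time and is no camera call; for the wrist camera it gives the pose at the moment of the call.
- manip.sign_off(): hands the job in, once; it reports no verdict.
The state is a dict: "clock": time; "q": joint angles; "joint_velocities": joint speeds; "tau": joint torques, N m; "eef_pos": TCP position; "tool_rot": TCP orientation; "wrist_force": force on the tool from outside, world axes, zero at the start; "wrist_torque": the same for the moment, N m; "gripper_width": finger opening in mm.
Only numpy, scipy, OpenCV 4.12 (cv2) and the standard library are available. Lean on these libraries where they do the work, as an engineer would, in place of code of your own. Each camera call takes 0.05 s, during which the arm holds its last target. There are 200 camera calls.

## Working session

There is one attempt and no reset: what is moved stays moved. The work goes in short steps, Python scripts to look and compute and a shell command to move; the robot and the scene stay as the last step left them, time stands still between calls to the robot, and variables do not carry over. Pictures are saved under pics/ and viewed, about 8 in all and at most 12, crops included, and the job is handed in when it is done.

```bash
mkdir -p pics; cat > h.py <<'E'
import numpy as np, cv2
from plant import manip
def snap(n,f):
    im=manip.get_image(n); cv2.imwrite('pics/'+f,im[:,:,::-1]); return im
def ray(n,u,v,C=None):
    C=C or manip.get_calibration(n);K=np.array(C['K']);R=np.array(C['R']);t=np.array(C['t']).ravel()
    x=(u-K[0,2])/K[0,0];y=(v-K[1,2])/K[1,1]
    if n=='wrist':
        r=np.hypot(x,y);d=np.array([x/r*np.sin(r),y/r*np.sin(r),np.cos(r)]) if r>0 else np.array([0,0,1.])
    else: d=np.array([x,y,1.])
    return -R.T@t, R.T@d
def atz(n,u,v,z,C=None):
    o,d=ray(n,u,v,C); return o+d*(z-o[2])/d[2]
E
python3 - <<'E'
from h import *
for n in ['scene','side']:
    snap(n,n+'0.png'); C=manip.get_calibration(n); print(n,-np.array(C['R']).T@np.array(C['t']).ravel())
o=manip.get_obs(); print(o['clock'],o['eef_pos'],np.round(o['tool_rot'],2),o['gripper_width'])
E
```

```text
scene [ 911.02272675 -290.89180912  768.32684777]
side [ 546.8913834  -446.53517816  544.63710918]
0.1 [ 149.68349792 -657.64006244  230.41542907] [[ 0.98  0.22 -0.  ]
 [ 0.22 -0.98  0.  ]
 [-0.   -0.   -1.  ]] 85.3521987029665
```

View pics/scene0.png

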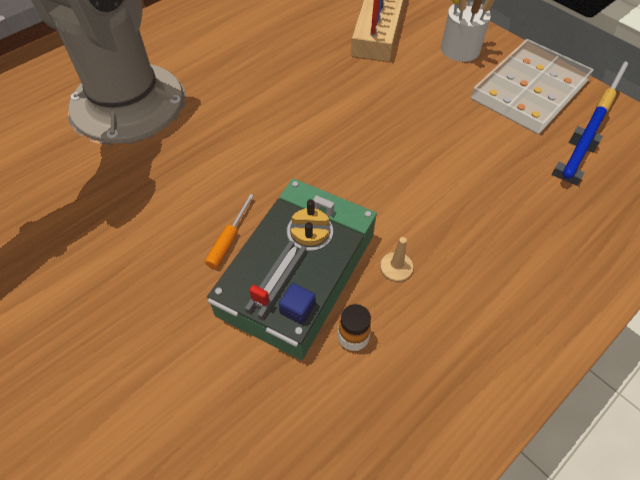

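View pics/side0.png

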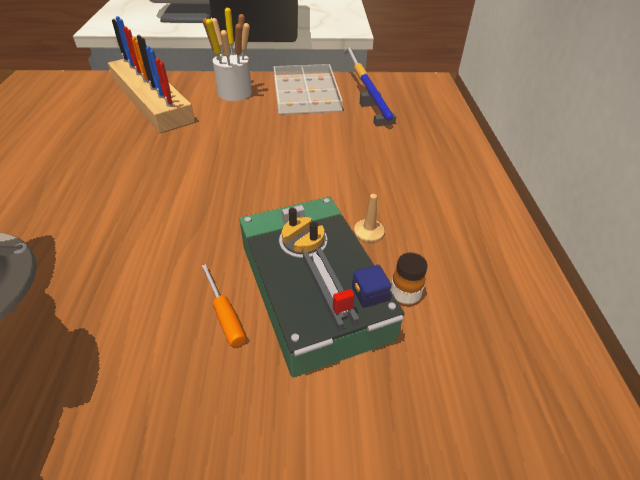

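The scene view shows the box with posts near (310,203) and (309,227), the tab near (260,294) and the keeper near (323,204). In the side view the posts are near (292,211) and (313,225), and the tab near (343,300). I'll enlarge both views to read these more precisely.

```bash
python3 - <<'E'
from h import *
a=cv2.imread('pics/scene0.png')[180:330,215:375];b=cv2.imread('pics/side0.png')[195:345,240:400]
r=lambda i:cv2.resize(i,None,fx=2.5,fy=3.0 if 0 else 2.5,interpolation=cv2.INTER_CUBIC)
cv2.imwrite('pics/c.png',np.hstack([r(a),r(b)]))
for n in ['scene','side']:
    im=cv2.imread('pics/%s0.png'%n).astype(int); B,G,R=im[...,0],im[...,1],im[...,2]
    m=((R>150)&(G<60)&(B<60)); m[:180]=0; v,u=np.nonzero(m); print(n,u.min(),u.max(),v.min(),v.max(),u.mean(),v.mean())
E
```

```text
scene 250 266 285 296 257.8 290.7913043478261
side 333 353 289 307 343.04242424242426 295.43030303030304
```

View pics/c.png

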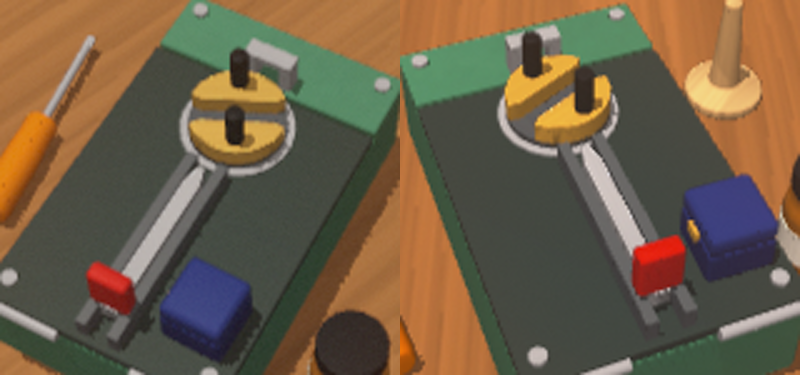

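```bash
python3 - <<'E'
from h import *
S=lambda u,v:(215+u/2.5,180+v/2.5)
D=lambda u,v:(240+(u-400)/2.5,195+v/2.5)
P={'far':(S(240,54),D(532,36),118),'near':(S(234,111),D(584,71),118),'keeper':(S(274,49),D(533,33),94),'tabtop':(S(111,271),D(660,243),116),'screwTL':(S(201,9),D(420,61),70),'screwTR':(S(382,84),D(616,13),70),'screwBL':(S(8,277),D(538,355),70),'screwBR':(S(209,373),D(780,281),70)}
X={}
for k,(a,b,z) in P.items():
    p=atz('scene',*a,z);q=atz('side',*b,z);X[k]=(p+q)/2;print(k,p.round(1),q.round(1))
c=(X['far']+X['near'])/2; d=X['far']-X['near'];print('disc',c,np.linalg.norm(d[:2]))
for a,b in [('screwBL','screwTL'),('screwBR','screwTR')]:
    e=X[b]-X[a];print(a,np.degrees(np.arctan2(e[1],e[0])),np.linalg.norm(e))
e=X['keeper']-X['tabtop'];print('kt',np.degrees(np.arctan2(e[1],e[0])),np.linalg.norm(e))
e=c-X['tabtop'];print('dt',np.degrees(np.arctan2(e[1],e[0])),np.linalg.norm(e[:2]))
print('post',np.degrees(np.arctan2(d[1],d[0])))
E
```

```text
far [528.2  46.2 118. ] [528.7  45.  118. ]
near [558.   14.4 118. ] [558.9  14.2 118. ]
keeper [525.8  77.5  94. ] [528.3  75.6  94. ]
tabtop [ 592.2 -108.4  116. ] [ 594.1 -109.   116. ]
screwTL [453.1  77.5  70. ] [455.4  76.6  70. ]
screwTR [581.2 122.9  70. ] [583.  123.5  70. ]
screwBL [ 531.5 -143.3   70. ] [ 533.3 -142.    70. ]
screwBR [658.5 -95.9  70. ] [661.2 -99.3  70. ]
disc [543.45151234  29.95140656 118.        ] 43.358742761326205
screwBL 109.58674865227317 233.18473687174048
screwBR 109.40786244228912 234.06509000470564
kt 109.63676920391804 197.87485303699108
dt 109.71419183508269 147.27338723770796
post 133.78380909956266
```

```bash
python3 -m crank '[{"delta_pos":[350,260,0],"turn":31},{"delta_pos":[350,260,0],"turn":31},{"delta_pos":[350,260,0],"turn":31},{"delta_pos":[350,260,0],"turn":31},{"delta_pos":[350,260,0],"turn":31},{"delta_pos":[350,260,0],"turn":31},{"delta_pos":[350,260,0],"turn":31},{"delta_pos":[350,260,0],"turn":31},{"delta_pos":[350,260,0],"turn":31},{"delta_pos":[350,260,0],"turn":31},{"delta_pos":[350,260,0],"turn":31},{"delta_pos":[350,260,0],"turn":31}]'
python3 - <<'E'
from h import *
S=lambda u,v:(215+u/2.5,180+v/2.5)
a=np.radians(109.6);ey=np.array([np.cos(a),np.sin(a)]);ex=np.array([ey[1],-ey[0]])
for u,v in [(198,258),(251,282),(215,328),(162,303)]:
    p=atz('scene',*S(u,v),106)[:2]-np.array([543.5,30]); print(p@ex,p@ey+45)
o=manip.get_obs();print(o['eef_pos'],o['tool_rot'][:2,1],o['q'])
E
```

```text
clock: 1.1
eef_pos: [505.1, -391.4, 230.0]
tool_rot: [[0.715, 0.699, 0.001], [0.699, -0.715, 0.004], [0.004, -0.002, -1.0]]
wrist_force: [-0.4, 0.1, 0.4]
gripper_width: 85.4
35.10758173076368 -67.08091063934414
68.9714560324429 -66.55885552201393
64.9195229701349 -101.05127322305157
31.431603946644362 -101.42168929018104
[ 505.05402984 -391.43033907  229.99750864] [ 0.69939945 -0.71472686] [ 0.72992039  0.43139521 -0.22502533  1.63393532  0.10059882  1.08929678
 -0.31816378]
```

```bash
python3 -m crank '[{"delta_pos":[38,421,-20],"turn":0},{"delta_pos":[38,421,-20],"turn":0},{"delta_pos":[38,421,-20],"turn":0},{"delta_pos":[38,421,-20],"turn":0},{"delta_pos":[38,421,-20],"turn":0},{"delta_pos":[38,421,-20],"turn":0},{"delta_pos":[38,421,-20],"turn":0},{"delta_pos":[38,421,-20],"turn":0},{"delta_pos":[38,421,-20],"turn":0},{"delta_pos":[38,421,-20],"turn":0},{"delta_pos":[38,421,-20],"turn":0},{"delta_pos":[38,421,-20],"turn":0}]'
python3 - <<'E'
from h import *
import json
C=manip.get_calibration('wrist');snap('wrist','w1.png')
json.dump({k:np.array(v).tolist() for k,v in C.items()},open('w1.json','w'))
E
```

```text
clock: 2.1
eef_pos: [542.7, 34.3, 209.8]
tool_rot: [[0.71, 0.704, 0.001], [0.704, -0.71, 0.006], [0.005, -0.004, -1.0]]
wrist_force: [-0.1, -0.6, -0.1]
gripper_width: 85.6
```

View pics/w1.png

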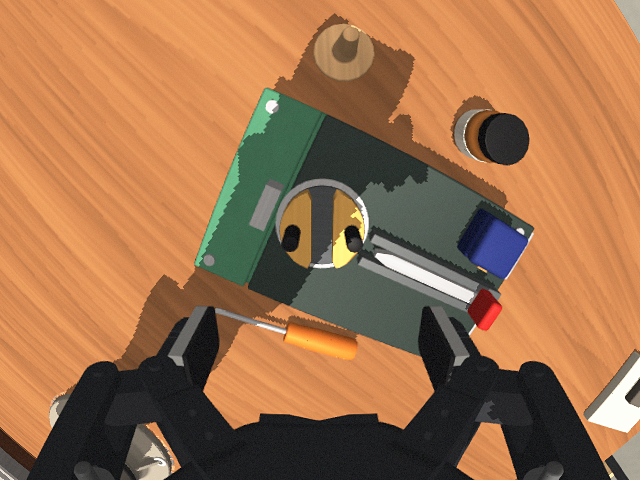

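```bash
python3 - <<'E'
from h import *
import json
C={k:np.array(v) for k,v in json.load(open('w1.json')).items()}
print(ray('wrist',320,240,C), C['K'][:2])
im=cv2.imread('pics/w1.png')
L=atz('wrist',290,241,118,C);R=atz('wrist',355,242,118,C);d=L-R
print(L,R,(L+R)/2,np.linalg.norm(d),np.degrees(np.arctan2(d[1],d[0])))
# slot: disc-level ends of slot centre
p=atz('wrist',323,188,89,C);q=atz('wrist',321,264,89,C);d=p-q;print('disc by slot',(p+q)/2,np.linalg.norm(d),np.degrees(np.arctan2(d[1],d[0])))
c=im[175:285,260:390];cv2.imwrite('pics/w1c.png',cv2.resize(c,None,fx=5,fy=5,interpolation=cv2.INTER_CUBIC))
E
```

```text
(array([601.55776664,  91.66843524, 352.0485344 ]), array([-0.23390462, -0.23301365, -0.9439244 ])) [[371.64829954   0.         318.2507069 ]
 [  0.         371.64829954 236.0307384 ]]
[528.89796671  47.62502587 118.        ] [559.09173143  16.24474335 118.        ] [543.99484907  31.93488461 118.        ] 43.5475092185926 133.8960600694183
disc by slot [544.53373802  32.77653548  89.        ] 59.17746038013963 43.48875746636887
```

View pics/w1c.png

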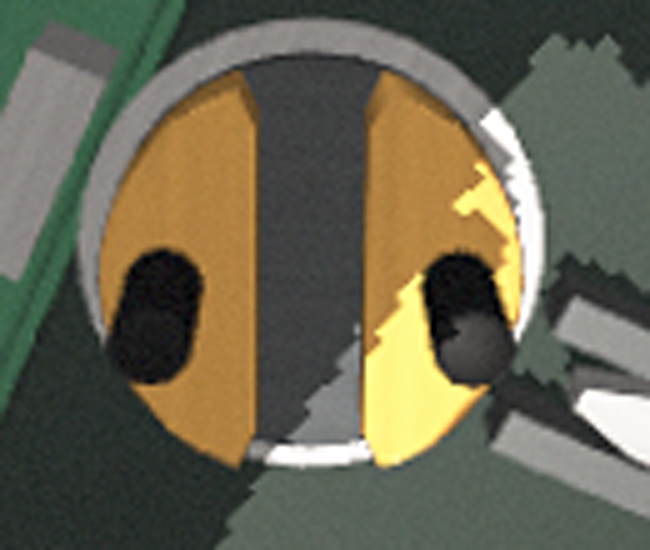

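The wrist view shows the post tops at about (290,244) and (355,245). That puts the disc centre at about (543,30.5), and the jaws line up with the posts to within 1°. Next I'll descend astride both posts.

```bash
python3 -m crank '[{"delta_pos":[0,-4,-20],"turn":-1},{"delta_pos":[0,-4,-50],"turn":-1},{"delta_pos":[0,-4,-80],"turn":-1},{"delta_pos":[0,-4,-100],"turn":-1},{"delta_pos":[0,-4,-112],"turn":-1},{"delta_pos":[0,-4,-112],"turn":-1},{"delta_pos":[0,-4,-112],"turn":-1}]' && python3 -m crank '[{"delta_pos":[0,0,0],"turn":0},{"delta_pos":[0,0,0],"turn":0},{"delta_pos":[0,0,0],"turn":0},{"delta_pos":[0,0,0],"turn":0},{"delta_pos":[0,0,0],"turn":0},{"delta_pos":[0,0,0],"turn":0},{"delta_pos":[0,0,0],"turn":0},{"delta_pos":[0,0,0],"turn":0}]' 54 20
```

```text
clock: 2.73
eef_pos: [542.7, 25.6, 97.7]
tool_rot: [[0.726, 0.688, -0.0], [0.688, -0.726, 0.004], [0.003, -0.003, -1.0]]
wrist_force: [0.3, -0.3, 0.6]
gripper_width: 85.7
clock: 3.4
eef_pos: [540.7, 29.0, 99.4]
tool_rot: [[0.724, 0.69, -0.003], [0.69, -0.724, 0.006], [0.002, -0.007, -1.0]]
wrist_force: [-10.8, 7.3, 12.7]
gripper_width: 54.8
```

```bash
python3 -m crank '[{"delta_pos":[1,1,0],"turn":7},{"delta_pos":[2,1,0],"turn":14},{"delta_pos":[2,1,0],"turn":21},{"delta_pos":[2,1,0],"turn":28},{"delta_pos":[2,1,0],"turn":35},{"delta_pos":[2,1,0],"turn":42},{"delta_pos":[2,1,0],"turn":49},{"delta_pos":[2,1,0],"turn":56},{"delta_pos":[2,1,0],"turn":62},{"delta_pos":[2,1,0],"turn":66},{"delta_pos":[2,1,0],"turn":66},{"delta_pos":[2,1,0],"turn":66}]'
python3 - <<'E'
from h import *
import json
C=manip.get_calibration('wrist');snap('wrist','w2.png');s=snap('scene','s2.png')
json.dump({k:np.array(v).tolist() for k,v in C.items()},open('w2.json','w'))
a=cv2.imread('pics/w2.png')[100:340,180:460]
b=s[170:250,270:370,::-1]
b=cv2.resize(b,(300,240),interpolation=cv2.INTER_CUBIC)
cv2.imwrite('pics/c2.png',np.hstack([a,b]))
E
```

```text
clock: 4.4
eef_pos: [543.2, 28.6, 99.8]
tool_rot: [[-0.333, 0.943, -0.006], [0.943, 0.333, -0.002], [0.001, -0.006, -1.0]]
wrist_force: [2.4, -4.7, -5.6]
gripper_width: 54.4
```

View pics/c2.png

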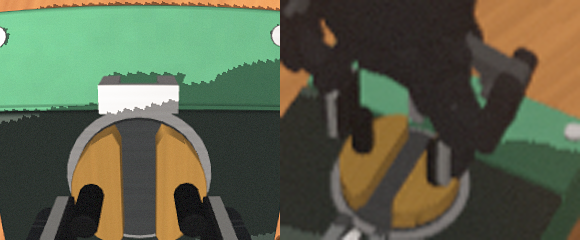

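The slot now points straight at the keeper. I'll release, rise and look again.

```bash
python3 -m crank '[{"delta_pos":[0,0,0],"turn":0},{"delta_pos":[0,0,0],"turn":0},{"delta_pos":[0,0,0],"turn":0},{"delta_pos":[0,0,0],"turn":0},{"delta_pos":[0,0,30],"turn":0},{"delta_pos":[0,0,65],"turn":0},{"delta_pos":[0,0,85],"turn":0},{"delta_pos":[0,0,85],"turn":0},{"delta_pos":[0,0,85],"turn":0}]' 85
python3 - <<'E'
from h import *
import json
C=manip.get_calibration('wrist');snap('wrist','w3.png')
json.dump({k:np.array(v).tolist() for k,v in C.items()},open('w3.json','w'))
E
```

```text
clock: 5.25
eef_pos: [544.1, 29.1, 186.1]
tool_rot: [[-0.333, 0.943, -0.003], [0.943, 0.333, -0.002], [-0.001, -0.004, -1.0]]
wrist_force: [0.3, -0.2, 0.2]
gripper_width: 85.3
```

View pics/w3.png

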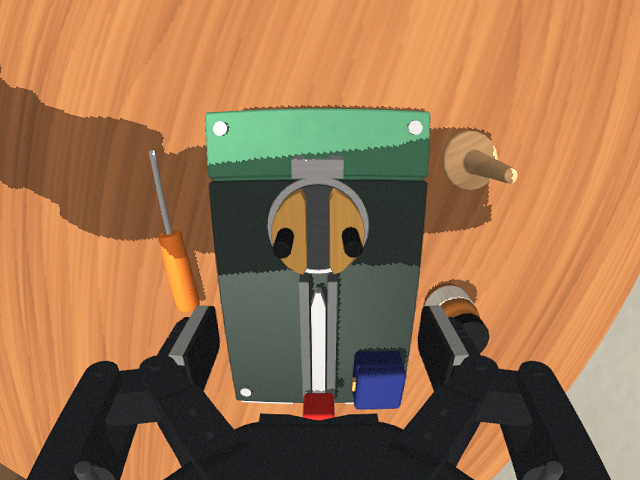

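The slot (x≈318), keeper (318,168), nose (318,292) and tab (319,400) all line up. I'll close the fingers, go behind the tab and descend.

```bash
python3 - <<'E'
from h import *
import json
C={k:np.array(v) for k,v in json.load(open('w3.json')).items()}
p={n:atz('wrist',u,v,z,C)[:2] for n,u,v,z in [('slotT',318,188,89),('slotB',318,272,89),('keeper',318,168,94),('nose',318.5,292,89),('tabtopfront',319,394,116)]}
print(p)
f=lambda a,b:np.degrees(np.arctan2(*(p[a]-p[b])[::-1]))
print(f('slotT','slotB'),f('keeper','nose'),f('keeper','tabtopfront'))
E
python3 -m crank '[{"delta_pos":[12,-35,0],"turn":0},{"delta_pos":[26,-73,0],"turn":0},{"delta_pos":[40,-112,0],"turn":0},{"delta_pos":[53,-150,0],"turn":0},{"delta_pos":[63,-177,0],"turn":0},{"delta_pos":[63,-177,0],"turn":0},{"delta_pos":[63,-177,-30],"turn":0},{"delta_pos":[63,-177,-60],"turn":0},{"delta_pos":[63,-177,-80],"turn":0},{"delta_pos":[63,-177,-92],"turn":0},{"delta_pos":[63,-177,-92],"turn":0},{"delta_pos":[63,-177,-92],"turn":0}]' 0 30
```

```text
{'slotT': array([531.50849144,  61.1548842 ]), 'slotB': array([551.44935236,   4.52289571]), 'keeper': array([526.88276759,  74.37037514]), 'nose': array([557.07886873, -10.3801054 ]), 'tabtopfront': array([582.4595943 , -80.85666397])}
109.39783036618987 109.6106863904873 109.69918212663538
clock: 6.3
eef_pos: [605.7, -147.6, 92.2]
tool_rot: [[-0.333, 0.943, -0.007], [0.943, 0.333, -0.001], [0.001, -0.007, -1.0]]
wrist_force: [0.5, -0.4, 0.8]
gripper_width: 0.0
```

```bash
python3 -m crank '[{"delta_pos":[-4,14,1],"turn":0},{"delta_pos":[-8,26,2],"turn":0},{"delta_pos":[-10,33,2],"turn":0},{"delta_pos":[-13,40,2],"turn":0},{"delta_pos":[-15,47,2],"turn":0},{"delta_pos":[-17,53,2],"turn":0},{"delta_pos":[-20,60,2],"turn":0},{"delta_pos":[-22,66,2],"turn":0},{"delta_pos":[-24,71,2],"turn":0},{"delta_pos":[-26,75,2],"turn":0}]' && python3 -m crank '[{"delta_pos":[-3,8,0],"turn":0},{"delta_pos":[-5,15,0],"turn":0},{"delta_pos":[-8,21,0],"turn":0},{"delta_pos":[-10,27,0],"turn":0},{"delta_pos":[-12,33,0],"turn":0},{"delta_pos":[-12,33,0],"turn":0}]'
```

```text
clock: 7.13
eef_pos: [580.0, -71.8, 94.3]
tool_rot: [[-0.334, 0.943, -0.006], [0.943, 0.334, -0.001], [0.001, -0.006, -1.0]]
wrist_force: [2.2, -2.9, 0.0]
gripper_width: -0.0
clock: 7.63
eef_pos: [567.0, -36.8, 94.1]
tool_rot: [[-0.336, 0.942, -0.008], [0.942, 0.336, 0.0], [0.003, -0.007, -1.0]]
wrist_force: [0.3, -0.0, 0.1]
gripper_width: -0.0
```

```bash
python3 -m crank '[{"delta_pos":[-1,3,0],"turn":0},{"delta_pos":[-2,5,0],"turn":0},{"delta_pos":[-2,7,0],"turn":0},{"delta_pos":[-2,7,0],"turn":0}]' ; python3 - <<'E'
from h import *
s=snap('side','d4.png');cv2.imwrite('pics/d4c.png',cv2.resize(s[195:345,220:400,::-1],None,fx=4,fy=4,interpolation=cv2.INTER_CUBIC))
print(manip.get_obs()['wrist_force'])
E
```

```text
clock: 7.97
eef_pos: [564.3, -29.7, 93.9]
tool_rot: [[-0.336, 0.942, -0.009], [0.942, 0.336, -0.0], [0.003, -0.009, -1.0]]
wrist_force: [-0.5, -1.8, 0.2]
gripper_width: 0.2
[-0.04466518 -1.3145233   0.84947649]
```

View pics/d4c.png

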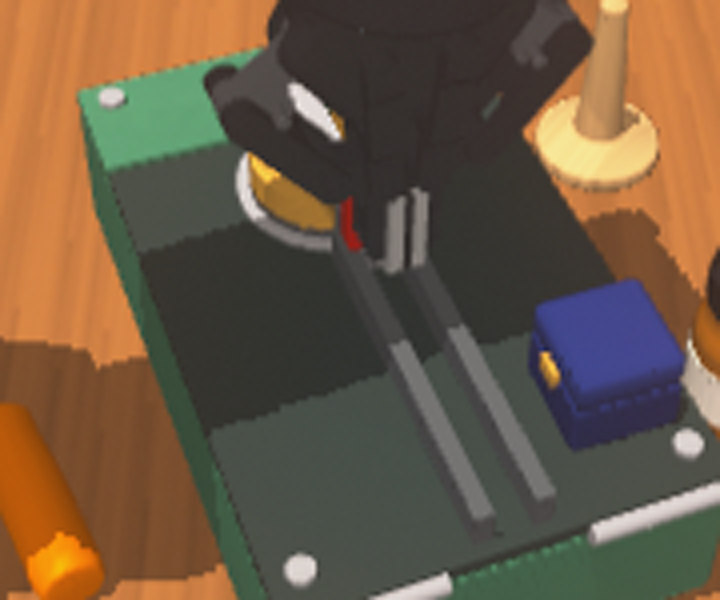

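The tab is moving with the fingers and nothing else has been touched. Now I'll push on to the stop.

```bash
python3 -m crank '[{"delta_pos":[-1,3,0],"turn":0},{"delta_pos":[-2,5,0],"turn":0},{"delta_pos":[-2,7,0],"turn":0},{"delta_pos":[-3,9,0],"turn":0},{"delta_pos":[-3,9,0],"turn":0}]' ; python3 -m crank '[{"delta_pos":[-1,2,0],"turn":0},{"delta_pos":[-1,4,0],"turn":0},{"delta_pos":[-1,4,0],"turn":0}]'
```

```text
clock: 8.43
eef_pos: [563.7, -27.9, 94.0]
tool_rot: [[-0.33, 0.944, -0.005], [0.944, 0.33, -0.008], [-0.005, -0.007, -1.0]]
wrist_force: [8.9, -17.5, -3.4]
gripper_width: -0.0
clock: 8.68
eef_pos: [563.3, -28.3, 94.0]
tool_rot: [[-0.327, 0.945, -0.005], [0.945, 0.327, -0.013], [-0.01, -0.009, -1.0]]
wrist_force: [3.3, -12.4, 0.2]
gripper_width: 0.2
```

```bash
python3 -m crank '[{"delta_pos":[-2,6,0],"turn":0},{"delta_pos":[-4,11,0],"turn":0},{"delta_pos":[-4,11,0],"turn":0},{"delta_pos":[-4,11,0],"turn":0}]' ; python3 -m crank '[{"delta_pos":[5,-14,0],"turn":0},{"delta_pos":[12,-34,0],"turn":0},{"delta_pos":[14,-40,20],"turn":0},{"delta_pos":[14,-40,60],"turn":0},{"delta_pos":[21,-60,95],"turn":0},{"delta_pos":[35,-100,110],"turn":0},{"delta_pos":[48,-140,110],"turn":0},{"delta_pos":[62,-180,110],"turn":0},{"delta_pos":[62,-180,110],"turn":0}]'; python3 - <<'E'
from h import *
r=lambda i:cv2.resize(i[:,:,::-1],(400,375),interpolation=cv2.INTER_CUBIC)
s=snap('side','d5.png');c=snap('scene','s5.png');cv2.imwrite('pics/c5.png',np.hstack([r(c[180:330,215:375]),r(s[195:345,240:400])]))
E
```

```text
clock: 9.02
eef_pos: [563.1, -28.2, 94.3]
tool_rot: [[-0.32, 0.948, 0.001], [0.947, 0.32, -0.024], [-0.023, -0.007, -1.0]]
wrist_force: [13.7, -27.0, -6.8]
gripper_width: 0.0
clock: 9.77
eef_pos: [625.6, -217.1, 203.8]
tool_rot: [[-0.311, 0.951, 0.001], [0.95, 0.311, -0.027], [-0.026, -0.007, -1.0]]
wrist_force: [-0.1, -1.5, -0.2]
gripper_width: 0.0
```

View pics/c5.png

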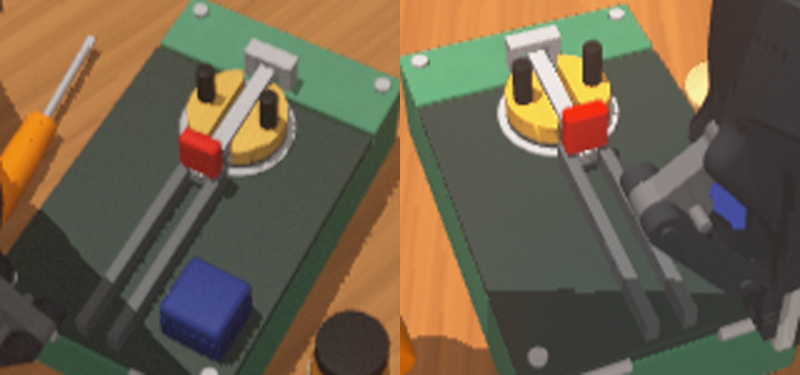

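The bolt runs through the disc into the keeper, and the tab top is at crop (202,140) in the scene view. I'll check the travel and hand in.

```bash
python3 - <<'E'
from h import *
B=[]
for f in ['scene0','s5']:
    im=cv2.imread('pics/%s.png'%f).astype(int);m=((im[...,2]>140)&(im[...,1]<60)&(im[...,0]<60));m[:180]=0;m[330:]=0;m[:,:215]=0;m[:,375:]=0
    v,u=np.nonzero(m);B.append(atz('scene',u.mean(),v.mean(),105))
print(np.linalg.norm(B[1]-B[0])); print(manip.get_obs()['wrist_force'])
print(manip.sign_off())
E
```

```text
104.86212319416363
[-0.60255931  0.82913903 -0.73108109]
the job is handed in; nothing more can be done
None
```

The box is locked: the bolt went through the disc slot and stopped against its end stop in the keeper. I handed the job in at about 10 s on the robot clock.

- **Disc:** I closed the open fingers lightly (20 N setting) on both posts and turned the disc about 66° anticlockwise. After letting go, the slot lay within about 0.3° of the bolt line. Gripping the posts is slightly different from pushing them as the task words it.
- **Bolt:** I pushed the red tab with the closed fingers until the bolt stopped, then pushed to about 30 N, and it moved no further. The fingers stopped within 1 mm of where I expected them with the bolt fully home.
- **Last checks:**
  - In the final images the bolt nose is in the keeper and the arm is clear of the lock.
  - Wrist force was back near zero.
  - From the pictures, the tab moved about 105 mm. I had expected about 101 mm, because the bolt started roughly 3 mm along; I put the difference down to image error.
  - The ring case was where it started, and nothing in the force readings or images suggested the arm touched the jar, ring stand or screwdriver. I did not measure their positions.

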